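# Turn the sample carousel to the crucible

### The arm

A 7-joint arm with a two-finger parallel gripper is mounted at the origin on a cart in front of the work surface, level with it; the furniture and walls round the work are solid. World frame = base frame: x ahead of the robot, y to its left, z up, the work surface at z = 0. Lengths are in mm, angles in rad, forces in N, time in s.
With the tool pointing down it reaches from about 375 to 925 mm from the base axis. Payload 3.1 kg.
Tool frame: the origin (TCP) lies between the finger pads; the fingertips stand 14 mm ahead of it and the grasp point (between the pads) lies 5 mm behind it; y points along the fingers, z is the direction in which the jaws open and shut, and the axes are right-handed (so a half turn about y gives the same grasp; the last joint's range is limited). The gripper opens to 85 mm and grips with 20 to 120 N. Pads are 22 mm wide; open, the fingers measure 114 mm over their backs; the gripper's body (76 mm by 85 mm) begins 54 mm behind the grasp point. The pads swing forward as they close: fully open they stand 13 mm farther back than shut.
Start: joints at [1.072, 0.383, 0.044, 1.598, -0.018, 1.161, -0.05], TCP at [253.62, -598.481, 212.469] pointing down, gripper open.
Joint ranges: [-2.61, 2.61], [-0.41, 2.15], [-1.48, 1.57], [0, 2.5], [-1.57, 4.71], [0.05, 1.97], [-2.85, 2.85]. Speed limits (rad/s): [2.79, 2.79, 3.14, 3.14, 3.14, 3.14, 3.14].

### API

Orientations are given as a rotation vector (axis times angle).
In Python, from rig import * gives the robot as it stands.
- The arm moves only by the tool servo_tool, never from a script. Its argument "steps" is a list of rows, each a list of 5 numbers: the shift along the tool's x, y, z in m, then the turn about the tool's y in rad, then the closure in counts, from 0 (fully open) to 255 (shut). A call has 1 to 5 rows; each row is the pose to reach, as a shift and turn from the pose commanded when the call began, along the tool's axes at that moment; what a row does not reach only later rows make up. A row lasts 1/12 s, in which the tool goes at most 41.7 mm and 7.16 degrees, less where a joint would pass 70% of its speed; a pose out of reach is approached as far as the arm can. A call with a gripper value outside its range is refused whole. The fingers move at their own pace and stop on an object; "newtons" is the grip in N (left out, the last holds). Time passes only in rows, so rows that repeat a pose let the fingers close. It gives the time, the measured TCP pose, the force and the opening at its end, in the units of the state.
- sense(): the state, without advancing time (a new reading comes with each control period).
- camera(name): name is "side" or "top"; returns a dict with "image" (384x512x3 uint8, blue, green, red), "fx", "fy", "cx", "cy" (pixels), "k1" (the pictures are not rectified: a ray, as slopes to the right and down, at radius r is drawn at 1 + k1 r^2 times it, then the intrinsics apply), "eye" and "orientation" of the camera in the world. Camera axes: x right, y down, z forward; pixel columns grow to the right and rows downward; lengths in mm; the calibration is good to about 2 mm. A picture is of the moment at which its call begins. There is no depth.
- job_done(): hands the job in, once; it reports no verdict.
The state is a dict: "time_s": time; "q": joint angles; "qvel": joint speeds; "tau": joint torques, N m; "ee_pos": TCP position; "orientation": TCP orientation; "force": force on the tool from outside, world axes, zero at the start; "ft_torque": the same for the moment, N m; "finger_gap": opening from 0.0 (shut) to 1.0 (fully open).
Only numpy, scipy, OpenCV 4.12 (cv2) and the standard library are available. Lean on these libraries where they do the work, as an engineer would, in place of code of your own. Each camera call takes 0.05 s, during which the arm holds its last target. There are 200 camera calls.

### The job

Bring the lidded crucible to the front of the sample carousel: with the fingertips in a notch of the rim, gently push the turntable round, either way and in as many pushes as you need, until the crucible stands centred in front of the brass pointer on the base. Do not touch, lift or tip the things standing on the turntable, and leave the other things on the bench where they are. Finish with the turntable at rest and the hand clear of it.

Things in the scene. Friction and masses are not known exactly. Their poses are not given: they have to be found in the camera images.
- carousel_base: fixed dark base of the carousel: flat foot 180 mm across under the turntable, with a tongue 34 mm wide and 5 mm thick running out to the front, 200 mm from the centre, that carries the brass pointer. Origin on the bench, on the turning axis; its -x axis points to the front, along the pointer; z up
- pointer_tip (a point): tip of the brass cone pointer, 158 mm in front of the turning axis and 21 mm above the bench; the cone lies level behind it, up to 32 mm above the bench, and points at the axis
- turntable: grey round tray, 284 mm across, that turns either way about an upright axis by up to 6 rad; light friction holds it where it is left, 1 to 3 N at the rim turns it. Floor 16 mm above the bench. Raised rim, radius 110 to 142 mm, from 8 to 45 mm above the bench. Five places for things (one empty), centres at radius 73 mm, between fins 28 mm above the bench. Origin on the axis at bench height, z up
- rim_notch (a point): middle of one of the five equal finger notches in the rim, level with the rim top (45 mm above the bench), radius 127 mm, on the turntable's own +x axis; the others follow every 72 degrees, half-way between the places. A notch is about 56 mm wide, 30 mm deep, open outward and right down to the bench (or to the base's 5 mm tongue at the front)
- crucible_center (a point): white porcelain crucible with a domed lid and knob, 45 mm across, 49 mm tall, standing on the tray floor inside a loose cork ring (58 mm across, 16 mm tall) that steadies it, in one of the turntable's five places; this point is on its axis half-way up, 24.5 mm above the tray floor
- moisture_tin_0: round open aluminium moisture tin, 60 mm across, 26 mm tall, standing in one of the turntable's five places; origin at the centre of its underside
- moisture_tin_1: round open aluminium moisture tin, 60 mm across, 26 mm tall, standing in one of the turntable's five places; origin at the centre of its underside
- petri_dish_1: round clear dish with a brown sample, 69 mm across, 15 mm tall, in one of the turntable's places; origin at the centre of its underside
- cork_ring: loose cork ring round the foot of the crucible, 58 mm across outside, 37 mm inside, 16 mm tall; origin at the centre of its underside
- crucible: the same crucible, origin at the centre of its underside
- tape_roll: roll of tan tape lying flat, 108 mm across, 24 mm tall, a fixed bystander on the bench to the right; origin at the centre of its underside
- stopwatch: black stopwatch lying flat, 97x91x18 mm with its cord, a bystander on the bench; origin at the centre of its underside
Things that resemble listed ones, but are neither listed nor needed, are in the scene too. Leave any blue, orange or purple look-alike of the moisture_tin_0 alone.

How it is judged (in metres and radians):
On the way:
1. the fingers push on the turntable (contact force between the fingers and turntable above 0.3 N), for 0.04 s.
At the end, for the whole second after the job is handed in: The crucible's centre is within 12 mm to either side of the line from the axis to the pointer, on the pointer's side, 55 to 90 mm from the axis; the turntable is at rest; the crucible, the two tins and the dish all stand upright on the tray floor in their places (x of crucible_center in the frame of carousel_base between -0.09 and -0.055 m and y of crucible_center in the frame of carousel_base between -0.012 and 0.012 m and angular speed of turntable below 0.03 rad/s and linear speed of crucible below 0.01 m/s and horizontal distance between each of crucible_center, moisture_tin_0, moisture_tin_1, petri_dish_1 and turntable below 0.085 m and height (world z) of crucible_center below 0.05 m and angle between each of crucible_center, moisture_tin_0, moisture_tin_1, petri_dish_1's own z axis and vertical below 0.15 rad and height (world z) of each of moisture_tin_0, moisture_tin_1, petri_dish_1 below 0.025 m); the robot touches nothing.
It fails at once if a thing standing on the turntable is touched by the robot (contact force between any of the fingers, the arm and crucible above 0.3 N or contact force between any of the fingers, the arm and moisture_tin_0 above 0.3 N or contact force between any of the fingers, the arm and moisture_tin_1 above 0.3 N or contact force between any of the fingers, the arm and petri_dish_1 above 0.3 N or contact force between any of the fingers, the arm and cork_ring above 0.3 N).
It fails at once if a thing standing on the turntable is lifted or tipped (height (world z) of crucible_center above 0.055 m or height (world z) of any of moisture_tin_0, moisture_tin_1, petri_dish_1 above 0.03 m or angle between any of crucible_center, moisture_tin_0, moisture_tin_1, petri_dish_1's own z axis and vertical above 0.35 rad).
It fails at once if the turntable is pushed with more than 25 N (contact force between any of the fingers, the arm and turntable above 25 N).
It fails at once if the stopwatch on the bench is moved by more than 15 mm (distance of stopwatch from where it was at the start of the episode above 0.015 m).
It also fails if it takes over 48 s, if anything falls off the work surface, if the arm or the gripper's body presses on something with over 40 N, if the wrist force passes 120 N, or if a joint passes its speed limit or range.

## Working session

There is one attempt and no reset: what is moved stays moved. The work goes in short steps, Python scripts to look and compute and a tool call to move; the robot and the scene stay as the last step left them, time stands still between calls to the robot, and variables do not carry over. Pictures are saved under pics/ and viewed, about 8 in all and at most 12, crops included, and the job is handed in when it is done.

Besides the shell and the picture viewer there is one more tool, called after "Emit:" in YAML: its name, and indented under it one key for each argument. servo_tool: Moves the arm, as the interface text tells. Its arguments: {"type":"object","properties":{"steps":{"type":"array","items":{"type":"array","items":{"type":"number"}}},"newtons":{"type":"number"}},"required":["steps"]}

```bash
mkdir -p pics; python3 - <<'E'
from rig import *
import cv2
s=sense();print(s)
for n in("top","side"):
    c=camera(n);cv2.imwrite(f"pics/{n}0.png",c["image"]);print({k:v for k,v in c.items() if k!="image"})
E
```

```text
{'time_s': 0.0, 'q': array([ 1.07221446,  0.38383324,  0.04381985,  1.59962232, -0.01784641,
        1.16116048, -0.0499441 ]), 'qvel': array([-0.00051231,  0.00152226, -0.00168566, -0.0011717 ,  0.00013205,
       -0.00012159, -0.00040346]), 'tau': array([ 1.60605819e-04, -4.33464038e+01,  1.02491912e+00, -2.49514031e+01,
        1.06690696e-02,  1.14187933e-02, -4.20533837e-06]), 'ee_pos': array([ 253.18237586, -597.57456522,  211.0657354 ]), 'orientation': array([-0.40731569,  2.00401782, -1.99883903]), 'force': array([-0.42164929, -0.79878695,  0.47204464]), 'ft_torque': array([-0.06142871,  0.00295381, -0.02021295]), 'finger_gap': 1.003487110461172}
{'fx': 393.83678452656227, 'fy': 393.83678452656227, 'cx': 257.94252828533484, 'cy': 192.14095434641266, 'k1': -0.07609005371516737, 'eye': array([ 416.88201211,  -97.84731741, 1262.80115127]), 'orientation': array([-2.19915378,  2.14134625, -0.09035922])}
{'fx': 394.0865548252192, 'fy': 394.0865548252192, 'cx': 256.0438717905348, 'cy': 189.64571289168939, 'k1': -0.029910533877347618, 'eye': array([  240.31817709, -1169.91338749,   786.27066353]), 'orientation': array([-2.13615626,  0.2688328 , -0.178969  ])}
```

View pics/top0.png

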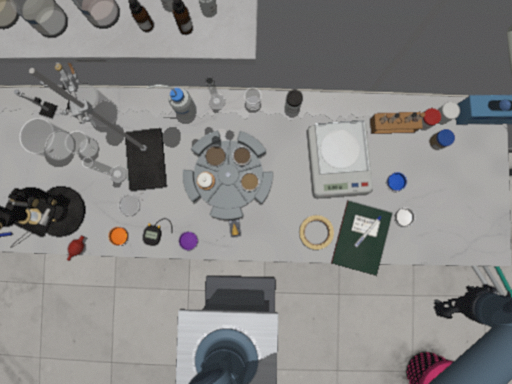

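View pics/side0.png

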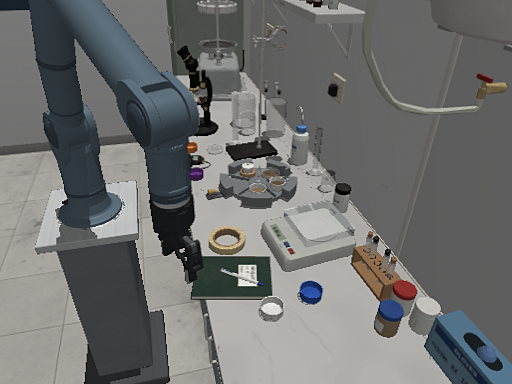

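The top view shows the carousel at about (228,175), the pointer at about (235,228) and the crucible at about (206,180). I'll rectify both views to the rim plane for a closer look.

```bash
cat > h.py <<'E'
import numpy as np, cv2
from scipy.spatial.transform import Rotation as R
def proj(c,P):
    p=R.from_rotvec(c["orientation"]).inv().apply(np.atleast_2d(P)-c["eye"])
    s=p[:,:2]/p[:,2:]; s=s*(1+c["k1"]*(s**2).sum(1,keepdims=True))
    return s*[c["fx"],c["fy"]]+[c["cx"],c["cy"]]
def ray(c,uv,z):
    s0=(np.atleast_2d(uv)-[c["cx"],c["cy"]])/[c["fx"],c["fy"]]; s=s0.copy()
    for _ in range(20): s=s0/(1+c["k1"]*(s**2).sum(1,keepdims=True))
    d=R.from_rotvec(c["orientation"]).apply(np.c_[s,np.ones(len(s))])
    return c["eye"]+d*((z-c["eye"][2])/d[:,2:])
def ortho(c,z,cx,cy,half=200,n=600):
    # up = +x, left = +y
    g=np.linspace(half,-half,n); X,Y=np.meshgrid(cx+g,cy+g,indexing="ij")
    m=proj(c,np.c_[X.ravel(),Y.ravel(),np.full(X.size,z)]).reshape(n,n,2).astype(np.float32)
    return cv2.remap(c["image"],m[...,0],m[...,1],cv2.INTER_CUBIC)
E
python3 - <<'E'
from rig import *; from h import *
c=camera("top"); print(ray(c,[[228,175],[206,180],[235,228]],45))
C=ray(c,[228,175],45)[0]; C=np.round(C/10)*10; print(C)
im=ortho(c,45,C[0],C[1])
for k in range(0,600,75): cv2.putText(im,str(int(C[0]+200-k/1.5)),(0,k+5),0,.4,(0,0,255)); cv2.putText(im,str(int(C[1]+200-k/1.5)),(k,10),0,.4,(0,0,255))
cv2.imwrite("pics/o1.png",im)
E
```

```text
[[579.93608728   8.85875859  45.        ]
 [562.46493728  77.09245267  45.        ]
 [415.82553737 -18.29426884  45.        ]]
[580.  10.  40.]
```

View pics/o1.png

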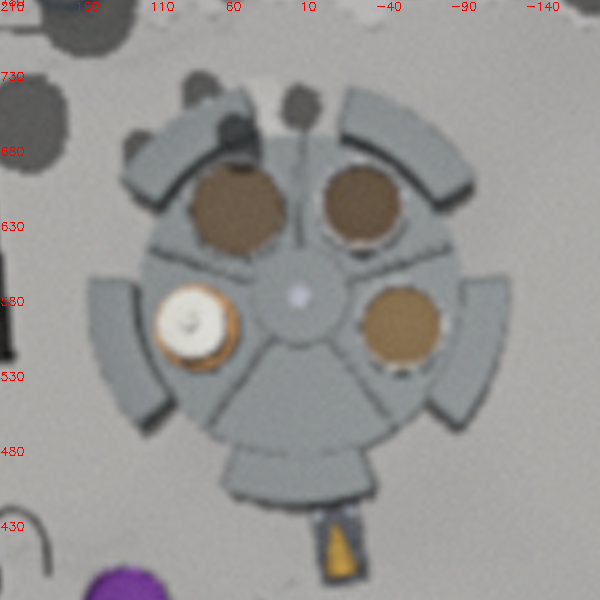

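Rectified view at 1.5 px/mm: the axis is at (299,294), so about (585, 10). The cone tip is near (335,522) and the lid near (191,322). The empty place is straight at the front, and the crucible is 72° round to the left.

Turning it counter-clockwise by about 80° brings it to the front. The notch at front-right (≈216°) is free and clear of the pointer.

```bash
cat >> h.py <<'E'
def o2w(c,px,z,C=(580,10)):
    px=np.atleast_2d(px); P=np.c_[C[0]+200-px[:,1]/1.5,C[1]+200-px[:,0]/1.5,np.full(len(px),45.)]
    return ray(c,proj(c,P),z)
AX=np.array([585.,10.5])
def pol(p,A=AX):
    d=p[...,:2]-A; return np.hypot(*d.T).round(1), (np.degrees(np.arctan2(d[...,1],d[...,0]))%360).round(1)
def tool(s=None):
    from rig import sense
    s=s or sense(); M=R.from_rotvec(s["orientation"]).as_matrix(); return s,M
def plan(x,y,z,yawdir=None):
    """shift in tool axes (m) to reach TCP world; turn about tool y so tool z points along yawdir (deg, mod 180)"""
    s,M=tool(); d=M.T@(np.array([x,y,z])-s["ee_pos"])/1000
    t=0
    if yawdir is not None:
        a=np.radians(yawdir); v=M.T@[np.cos(a),np.sin(a),0]; t=np.arctan2(v[0],v[2]); t=(t+np.pi/2)%np.pi-np.pi/2
    return d.round(4),round(t,3)
E
python3 - <<'E'
from rig import *; from h import *
c=camera("top"); 
hub=o2w(c,[299,295],30)[0]; print("hub",hub)
print("tip",o2w(c,[335,522],21),pol(o2w(c,[335,522],21)))
t=np.r_[o2w(c,[[312,515],[360,512],[325,582],[368,577]],5)]; print("tongue",t,pol((t[:2].mean(0))),pol(t[2:].mean(0)))
print("crucible",pol(o2w(c,[191,322],60)),o2w(c,[191,322],60))
print("rim arc corners (r,ang)",pol(o2w(c,[[222,485],[377,490],[88,279],[510,277],[147,430],[460,428]],45)))
s,M=tool(); print(M.round(3)); print(plan(480,-65,150,126))
E
```

```text
hub [585.38356117  12.00326399  30.        ]
tip [[432.29794003 -11.66776124  21.        ]] (array([154.3]), array([188.3]))
tongue [[437.31651511   5.27959346   5.        ]
 [439.38220728 -27.77148125   5.        ]
 [391.18272332  -3.67173927   5.        ]
 [394.6255436  -33.27999371   5.        ]] (np.float64(148.3), np.float64(188.4)) (np.float64(194.3), np.float64(188.6))
crucible (array([73.2]), array([107.1])) [[563.50481657  80.44322505  60.        ]]
rim arc corners (r,ang) (array([138.3, 141.5, 141.1, 140.9, 136.8, 140.2]), array([158.1, 201.5,  86.3, 274.2, 132.1, 229.9]))
[[-0.921 -0.001  0.39 ]
 [-0.39   0.002 -0.921]
 [ 0.    -1.    -0.002]]
(array([-0.4166,  0.0622, -0.4021]), np.float64(-0.227))
```

```bash
python3 - <<'E'
from h import *
print(plan(476.6,-68.3,180,36))
E
```

```text
(array([-0.4122,  0.0322, -0.4005]), np.float64(1.343))
```

Emit:
servo_tool:
  steps:
    - [-0.412, 0.03, -0.4, 0, 255]
    - [-0.412, 0.03, -0.4, 0, 255]
    - [-0.412, 0.03, -0.4, 0, 255]
    - [-0.412, 0.03, -0.4, 0, 255]
    - [-0.412, 0.03, -0.4, 0, 255]
  newtons: 40

```text
time_s: 0.62
ee_pos: [334.8, -404.8, 201.3]
orientation: [-0.406, 2.002, -2.001]
force: [-0.2, 0.2, -0.6]
finger_gap: 0.298
```

Emit:
servo_tool:
  steps:
    - [-0.263, 0.02, -0.255, 0, 255]
    - [-0.263, 0.02, -0.255, 0, 255]
    - [-0.263, 0.02, -0.255, 0, 255]
    - [-0.263, 0.02, -0.255, 0, 255]
    - [-0.263, 0.02, -0.255, 0, 255]

```text
time_s: 1.03
ee_pos: [415.7, -213.3, 190.3]
orientation: [-0.406, 2.001, -2.002]
force: [0.4, -0.5, 0.9]
finger_gap: -0.003
```

Emit:
servo_tool:
  steps:
    - [-0.114, 0.01, -0.11, 0.12, 255]
    - [-0.114, 0.01, -0.11, 0.24, 255]
    - [-0.114, 0.01, -0.11, 0.36, 255]
    - [-0.114, 0.01, -0.11, 0.48, 255]
    - [-0.114, 0.01, -0.11, 0.6, 255]

```text
time_s: 1.45
ee_pos: [478.8, -64.3, 180.3]
orientation: [-0.153, -2.151, 2.146]
force: [0.0, 0.7, 0.1]
finger_gap: 0.001
```

Emit:
servo_tool:
  steps:
    - [0, 0, 0, 0.124, 255]
    - [0, 0, 0, 0.248, 255]
    - [0, 0, 0, 0.372, 255]
    - [0, 0, 0, 0.496, 255]
    - [0, 0, 0, 0.62, 255]

```text
time_s: 1.87
ee_pos: [477.4, -69.3, 180.1]
orientation: [-0.715, -1.772, 1.772]
force: [-0.2, 0.4, 0.3]
finger_gap: -0.002
```

```bash
python3 - <<'E'
from h import *
s,M=tool();print(s["ee_pos"],s["q"],s["finger_gap"],M.round(3))
print(plan(476.6,-68.3,90,36))
E
```

```text
[477.36226891 -69.32634286 180.09788568] [ 0.36104209  0.11845775 -0.31953842  2.00967935  0.04359371  1.02020565
 -2.31724571] -0.0024339313660508475 [[-0.72  -0.    -0.694]
 [ 0.694  0.    -0.72 ]
 [ 0.    -1.     0.   ]]
(array([ 0.0012,  0.0901, -0.0002]), np.float64(0.175))
```

Emit:
servo_tool:
  steps:
    - [0.001, 0.03, 0, 0.05, 255]
    - [0.001, 0.06, 0, 0.1, 255]
    - [0.001, 0.09, 0, 0.15, 255]
    - [0.001, 0.1, 0, 0.17, 255]
    - [0.001, 0.1, 0, 0.17, 255]

```text
time_s: 2.28
ee_pos: [473.2, -68.4, 76.9]
orientation: [-0.828, -1.658, 1.663]
force: [-0.7, -0.3, -0.5]
finger_gap: -0.003
```

```bash
python3 - <<'E'
from rig import *; from h import *
c=camera("top");d=camera("side"); s=sense(); print(s["ee_pos"])
a=ortho(c,45,580,10)
u,v=proj(d,[585,10,40])[0].astype(int); b=cv2.resize(d["image"][v-50:v+50,u-67:u+67],None,fx=4,fy=4,interpolation=cv2.INTER_CUBIC)
cv2.imwrite("pics/b.png",np.hstack([cv2.resize(a,(400,400)),cv2.resize(b,(400,300))[:,:] if 0 else cv2.resize(b,(400,400))]))
E
```

```text
[476.79297411 -68.67122964  80.20623155]
```

View pics/b.png

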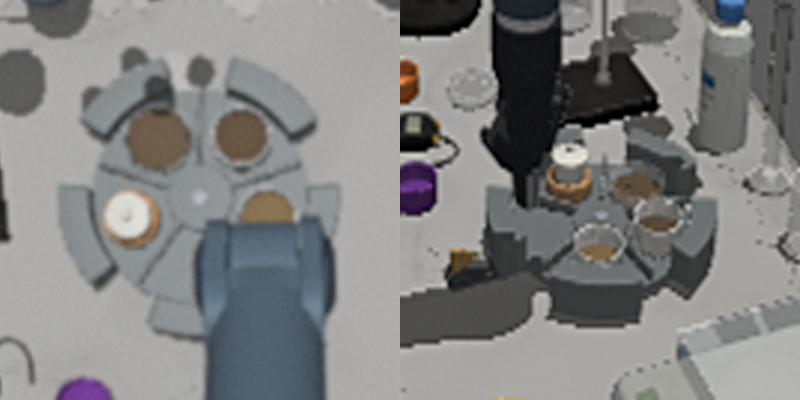

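The side crop shows the fingertips at (525,200) and the notch gap at (540,300). I'll project the calculated tip into that view and compare.

```bash
python3 - <<'E'
from rig import *; from h import *
d=camera("side"); s=sense()
u,v=proj(d,[585,10,40])[0].astype(int)
P=np.array([[476.8,-68.7,66],[476.8,-68.7,22],[481.6,-64.7,10],[482,-64,45],[432,-11.7,21],[563.5,80.4,78]])
q=(proj(d,P)-[u-67,v-50])*[400/134,4]+[400,0]; print(q.round())
print(plan(476.6,-68.3,36,36), s["q"][6])
E
```

```text
[[527. 237.]
 [528. 280.]
 [531. 288.]
 [531. 254.]
 [480. 252.]
 [570. 131.]]
(array([0.0012, 0.0451, 0.0008]), np.float64(0.012)) -2.533266026755975
```

Emit:
servo_tool:
  steps:
    - [0.001, 0.008, 0, 0, 255]
    - [0.001, 0.016, 0, 0, 255]
    - [0.001, 0.024, 0, 0, 255]
    - [0.001, 0.03, 0, 0, 255]
    - [0.001, 0.03, 0, 0, 255]

```text
time_s: 2.85
ee_pos: [474.7, -67.8, 48.7]
orientation: [-0.832, -1.661, 1.663]
force: [-1.2, -1.5, -1.4]
finger_gap: -0.006
```

```bash
python3 - <<'E'
from rig import *; from h import *
d=camera("side"); s=sense(); print(s["ee_pos"],s["force"])
u,v=proj(d,s["ee_pos"])[0].astype(int); cv2.imwrite("pics/c.png",cv2.resize(d["image"][v-35:v+35,u-40:u+40],None,fx=8,fy=8,interpolation=cv2.INTER_CUBIC))
print((proj(d,s["ee_pos"]-[0,0,14])-[u-40,v-35])*8)
E
```

```text
[475.21417502 -67.84502445  49.25356101] [ 0.35953458 -0.22361982  0.08834431]
[[322.01253168 310.2246709 ]]
```

View pics/c.png

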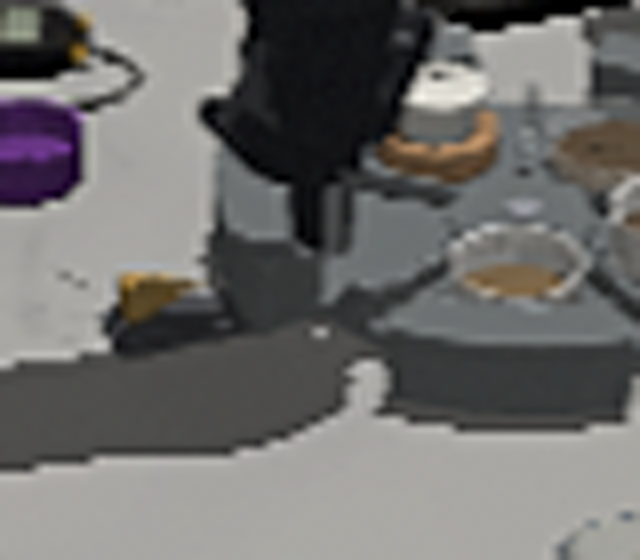

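```bash
python3 - <<'E'
from rig import *; from h import *
d=camera("side"); s=sense(); print(s["ee_pos"],s["orientation"])
u,v=proj(d,np.array([475.2,-67.8,49.25]))[0].astype(int)
def pt(r,a,z): a=np.radians(a); return [585+r*np.cos(a),10.5+r*np.sin(a),z]
for n,P in dict(knob=pt(73,107.3,65),tip=pt(158,188.5,21),arcR=pt(142,230,45),arcRbot=pt(142,230,8),arcF=pt(142,201.5,45),arcFbot=pt(142,201.5,8),arcFin=pt(110,201.5,45),notchin=pt(112,216,16),hub=[585,10.5,30],tcp=s["ee_pos"],ftip=s["ee_pos"]-[0,0,14]).items(): print(n,((proj(d,P)-[u-40,v-35])*8).round())
E
```

```text
[475.76541073 -67.87750409  49.74138756] [-0.83420111 -1.66211978  1.66272794]
knob [[438.  63.]]
tip [[193. 283.]]
arcR [[380. 325.]]
arcRbot [[380. 396.]]
arcF [[258. 265.]]
arcFbot [[260. 336.]]
arcFin [[320. 243.]]
notchin [[359. 326.]]
hub [[520. 197.]]
tcp [[323. 282.]]
ftip [[323. 309.]]
```

```bash
python3 - <<'E'
from rig import *; import cv2
cv2.imwrite("pics/d0.png",camera("side")["image"])
E
```

Emit:
servo_tool:
  steps:
    - [0, 0.004, 0, 0, 255]
    - [0, 0.008, 0, 0, 255]
    - [0, 0.012, 0, 0, 255]
    - [0, 0.012, 0, 0, 255]
    - [0, 0.012, 0, 0, 255]

```text
time_s: 3.42
ee_pos: [475.8, -67.9, 37.8]
orientation: [-0.834, -1.662, 1.663]
force: [-0.4, 0.2, -0.6]
finger_gap: 0.001
```

```bash
python3 - <<'E'
from rig import *; from h import *
s=sense(); print(s["ee_pos"],s["force"])
d=camera("side"); a=cv2.imread("pics/d0.png")
u,v=proj(d,np.array([475.2,-67.8,49.25]))[0].astype(int)
cr=lambda i: cv2.resize(i[v-20:v+22,u-20:u+20],(400,420),interpolation=cv2.INTER_NEAREST)
g=lambda i: (255*(i/255.)**.5).astype(np.uint8)
df=cv2.absdiff(a,d["image"]).max(2)
df=cv2.cvtColor(np.clip(df.astype(int)*4,0,255).astype(np.uint8),cv2.COLOR_GRAY2BGR)
cv2.imwrite("pics/d1.png",np.hstack([g(cr(d["image"])),cr(df)]))
print((proj(d,s["ee_pos"]-[0,0,14])-[u-20,v-20])*10)
E
```

```text
[475.82465371 -67.86952048  37.83997253] [-0.37657432  0.1788817  -0.60365964]
[[204.51383632 265.15261837]]
```

View pics/d1.png

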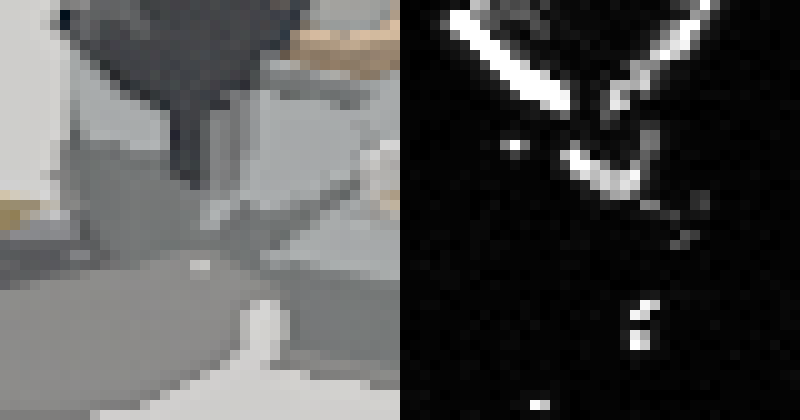

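Left panel: the visible finger end is at about (200,190), against a predicted (205,265), roughly 30 mm higher than the tip should be. I'll check the same offset in the start picture before trusting the height.

```bash
python3 - <<'E'
from rig import *; from h import *
d=camera("side"); a=cv2.imread("pics/side0.png")
P=np.array([253.6,-598.5,212.5]); print(proj(d,[P,P-[0,0,14],P+[0,0,59]]).round(1))
g=lambda i: (255*(i/255.)**.5).astype(np.uint8)
cv2.imwrite("pics/e.png",np.hstack([cv2.resize(g(a[170:300,140:240]),(400,520)),cv2.resize(g(d["image"][100:230,190:290]),(400,520))]))
s=sense()["ee_pos"];print(proj(d,[s,s-[0,0,14],s+[0,0,59]]).round(1))
E
```

```text
[[180.3 278.3]
 [180.8 283.3]
 [177.7 256.1]]
[[233.6 193. ]
 [233.6 196.4]
 [233.4 178.3]]
```

View pics/e.png

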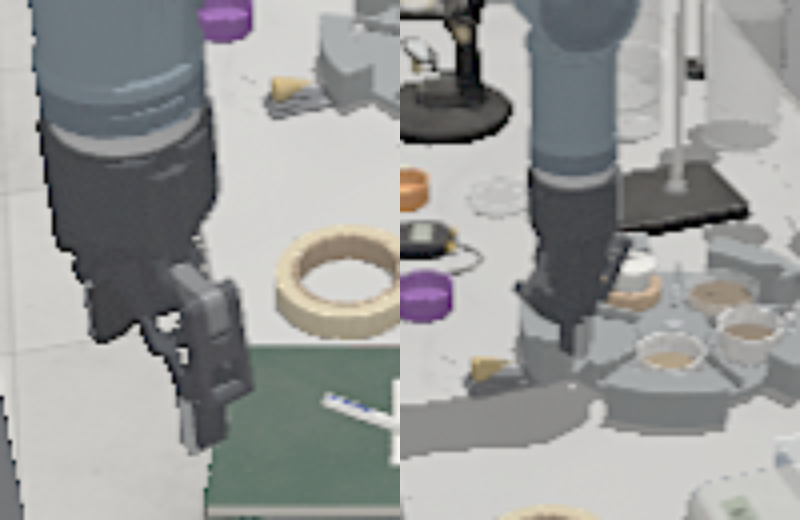

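The horizontal position agrees in both cameras, but the tip looks about 30 mm higher than stated. The notch is open right down to the bench, so going lower is safe on either reading.

Emit:
servo_tool:
  steps:
    - [0, 0.004, 0, 0, 255]
    - [0, 0.008, 0, 0, 255]
    - [0, 0.012, 0, 0, 255]
    - [0, 0.015, 0, 0, 255]
    - [0, 0.015, 0, 0, 255]

```text
time_s: 3.93
ee_pos: [475.3, -67.9, 22.3]
orientation: [-0.834, -1.662, 1.663]
force: [0.3, -0.2, 0.7]
finger_gap: -0.001
```

```bash
python3 - <<'E'
from rig import *; from h import *
s,M=tool();print(s["ee_pos"],s["force"],M.round(3),s["q"][6])
d=camera("side"); i=d["image"]
a=cv2.imread("pics/d0.png")
m=cv2.absdiff(a,i).max(2)>25
p=s["ee_pos"];u,v=proj(d,p)[0];print(proj(d,p-[0,0,14]))
for r in range(int(v)-14,int(v)+10): print(r," ".join("%3d"%x for x in i[r,int(u)-8:int(u)+9].mean(1)))
E
```

```text
[475.34713006 -67.85577856  22.32073343] [ 0.31307049 -0.24993568  0.74473557] [[-0.597 -0.002 -0.802]
 [ 0.802  0.    -0.597]
 [ 0.001 -1.     0.001]] -2.5763225429076804
[[233.3484996 200.2371988]]
182   7  13  17  19  20  19  17  21  17  18  17  11   3  78 118 115 112
183  54  27  11  13  18  18  19  19  19  15  34  46  67 104 117 112 112
184  52  77  80  29  12  19  21  19  15  21  27  44  76 105 115 112 111
185  51  57  58  47  26  17  18  18  23  61  60  41  75 103 115 112 111
186  53  52  53  56  43  17  17  15  33  69  62  38  75 104 115 113 112
187  56  55  57  61  47  15  18  16  33  68  62  38  76 104 115 112 111
188  55  59  57  59  44  16  18  14  45  76  59  38  74 103 116 113 114
189  54  56  56  58  45  14  17  15  47  76  60  37  75 104 117 116 117
190  53  55  55  58  44  13  16  13  34  68  59  58  74  92 124 112  94
191  53  57  56  56  47  23  12  12  31  67  59  49  63  54  60  60  56
192  54  57  55  56  56  57  48  18  40  73  66  49  58  52  53  51  50
193  54  57  55  54  55  55  60  69  78  76  59  52  52  57  57  49  45
194  54  56  55  54  53  50  53  57  59  56  51  52  53  58  61  47  80
195  52  54  53  57  64  70  75  73  74  71  57  52  53  54  50  72 109
196  54  57  69  78  77  78  76 142 153  75  73  64  55  52  60  80  78
197  76  76  77  77  77  76  75  87  90  75  78  78  76  65  55  55  53
198  77  77  77  77  77  77  75  76  75  76  79  78  78  77  75  63  53
199  75  76  76  76  76  77  77  76  76  77  77  77  75  71  69  68  59
200  76  77  75  76  76  76  76  76  77  77  77  74  67 126 178 137  54
201  76  75  75  76  75  76  76  76  76  77  76  72 130 179 180 163 108
202  75  76  76  76  75  76  76  76  76  76  75  71  76 134 176 162 112
203  75  75  77  75  77  76  76  76  75  76  75  71  60 124 175 164 113
204  75  76  76  75  76  75  76  76  76  76  74  67 124 169 173 141  67
205  76  76  75  75  76  76  76  76  76  74  70  59 124 174 175 139  64
```

Emit:
servo_tool:
  steps:
    - [-0.003, 0, 0, 0, 255]
    - [-0.006, 0, 0, 0, 255]
    - [-0.009, 0, 0, 0, 255]
    - [-0.012, 0, 0, 0, 255]
    - [-0.015, 0, 0, 0, 255]

```text
time_s: 4.4
ee_pos: [485.7, -80.5, 23.4]
orientation: [-0.836, -1.663, 1.662]
force: [0.4, 0.5, -0.0]
finger_gap: 0.002
```

Emit:
servo_tool:
  steps:
    - [-0.003, 0, 0, 0, 255]
    - [-0.006, 0, 0, 0, 255]
    - [-0.009, 0, 0, 0, 255]
    - [-0.012, 0, 0, 0, 255]
    - [-0.015, 0, 0, 0, 255]

```text
time_s: 4.82
ee_pos: [494.4, -91.7, 23.3]
orientation: [-0.835, -1.663, 1.663]
force: [-0.2, 1.2, 0.9]
finger_gap: -0.005
```

```bash
cat >> h.py <<'E'
def cruc(c):
    """crucible angle by white lid blob in top view around carousel"""
    im=ortho(c,60,585,10,150,600); hsv=cv2.cvtColor(im,cv2.COLOR_BGR2HSV)
    m=((hsv[...,2]>185)&(hsv[...,1]<40)).astype(np.uint8)
    yy,xx=np.mgrid[:600,:600]; r=np.hypot(xx-300,yy-300)/2; m[(r>105)|(r<40)]=0
    n,l,st,ce=cv2.connectedComponentsWithStats(m)
    o=[]
    for k in range(1,n):
        if st[k,4]>800: p=np.array([585+150-ce[k][1]/2,10+150-ce[k][0]/2]); o.append((st[k,4],)+pol(p))
    return o
E
python3 - <<'E'
from rig import *; from h import *
s=sense();print(s["ee_pos"],s["force"],pol(s["ee_pos"]),cruc(camera("top")))
E
```

```text
[494.36646544 -91.68852133  23.31103343] [-0.18079111  1.23160245  0.93964428] (np.float64(136.6), np.float64(228.4)) [(np.int32(5882), np.float64(73.2), np.float64(110.9))]
```

The push works: the crucible went from 107° to 110.9°, with 1.2 N on the tool. Next I'll sweep along the arc at 3° per row, with the yaw following.

Emit:
servo_tool:
  steps:
    - [-0.0068, 0, -0.002, -0.052, 255]
    - [-0.0136, 0, -0.004, -0.105, 255]
    - [-0.0202, 0, -0.0065, -0.157, 255]
    - [-0.0267, 0, -0.0092, -0.209, 255]
    - [-0.033, 0, -0.0125, -0.262, 255]

```text
time_s: 5.28
ee_pos: [523.1, -111.6, 22.9]
orientation: [-0.634, -1.835, 1.837]
force: [-1.4, 0.8, 1.1]
finger_gap: -0.002
```

```bash
python3 - <<'E'
from rig import *; from h import *
s,M=tool();print(s["ee_pos"],s["force"],pol(s["ee_pos"]),np.degrees(np.arctan2(M[1,2],M[0,2]))%360,cruc(camera("top")),s["q"][6])
E
```

```text
[ 523.13670067 -111.63985404   22.91590234] [-1.38027008  0.79117032  1.07309743] (np.float64(136.9), np.float64(243.1)) 231.78131556893888 [(np.int32(6165), np.float64(73.1), np.float64(125.3))] -2.265387059799385
```

Emit:
servo_tool:
  steps:
    - [-0.0068, 0, -0.002, -0.052, 255]
    - [-0.0136, 0, -0.004, -0.105, 255]
    - [-0.0202, 0, -0.0065, -0.157, 255]
    - [-0.0267, 0, -0.0092, -0.209, 255]
    - [-0.033, 0, -0.0125, -0.262, 255]

```text
time_s: 5.75
ee_pos: [556.4, -123.0, 22.8]
orientation: [-0.409, -1.995, 1.998]
force: [-1.7, 0.4, 0.8]
finger_gap: -0.002
```

Emit:
servo_tool:
  steps:
    - [-0.0068, 0, -0.002, -0.052, 255]
    - [-0.0136, 0, -0.004, -0.105, 255]
    - [-0.0202, 0, -0.0065, -0.157, 255]
    - [-0.0267, 0, -0.0092, -0.209, 255]
    - [-0.033, 0, -0.0125, -0.262, 255]

```text
time_s: 6.17
ee_pos: [591.7, -125.4, 22.7]
orientation: [-0.154, -2.143, 2.147]
force: [-0.7, -1.3, 0.6]
finger_gap: 0.002
```

```bash
python3 - <<'E'
from rig import *; from h import *
s,M=tool();print(s["ee_pos"],s["force"],pol(s["ee_pos"]),np.degrees(np.arctan2(M[1,2],M[0,2]))%360,cruc(camera("top")),s["q"][6])
E
```

```text
[ 591.69511539 -125.39560928   22.70878866] [-0.7083643  -1.30352994  0.59198357] (np.float64(136.1), np.float64(272.8)) 261.6748252318537 [(np.int32(5975), np.float64(72.3), np.float64(154.8))] -1.8009770637587508
```

Crucible at 154.8°, 33.7° still to go. Two more sweeps, the second one slowing at the end.

Emit:
servo_tool:
  steps:
    - [-0.0068, 0, -0.002, -0.052, 255]
    - [-0.0136, 0, -0.004, -0.105, 255]
    - [-0.0202, 0, -0.0065, -0.157, 255]
    - [-0.0267, 0, -0.0092, -0.209, 255]
    - [-0.033, 0, -0.0125, -0.262, 255]

```text
time_s: 6.63
ee_pos: [626.4, -117.8, 22.8]
orientation: [-0.127, 2.16, -2.165]
force: [-1.4, -1.4, -0.1]
finger_gap: -0.003
```

Emit:
servo_tool:
  steps:
    - [-0.0068, 0, -0.0018, -0.052, 255]
    - [-0.0126, 0, -0.0036, -0.097, 255]
    - [-0.018, 0, -0.0055, -0.14, 255]
    - [-0.023, 0, -0.0075, -0.18, 255]
    - [-0.0267, 0, -0.0088, -0.209, 255]

```text
time_s: 7.05
ee_pos: [652.4, -105.3, 22.8]
orientation: [-0.337, 2.044, -2.048]
force: [-0.3, -1.5, 0.6]
finger_gap: -0.001
```

```bash
python3 - <<'E'
from rig import *; from h import *
s,M=tool();print(s["ee_pos"],s["force"],pol(s["ee_pos"]),np.degrees(np.arctan2(M[1,2],M[0,2]))%360)
for _ in range(3): print(cruc(camera("top")))
E
```

```text
[ 652.39586184 -105.31003976   22.84400359] [-0.34078813 -1.52838333  0.64173029] (np.float64(134.0), np.float64(300.2)) 288.6218852394457
[(np.int32(5982), np.float64(72.0), np.float64(182.6))]
[(np.int32(6024), np.float64(71.8), np.float64(183.1))]
[(np.int32(5997), np.float64(71.8), np.float64(183.1))]
```

Emit:
servo_tool:
  steps:
    - [-0.0035, 0, -0.0008, -0.025, 255]
    - [-0.0066, 0, -0.0016, -0.05, 255]
    - [-0.0093, 0, -0.0023, -0.07, 255]
    - [-0.0112, 0, -0.0028, -0.085, 255]
    - [-0.0122, 0, -0.0031, -0.095, 255]

```text
time_s: 7.62
ee_pos: [663.6, -96.6, 23.2]
orientation: [-0.426, 1.989, -1.988]
force: [-0.7, -1.0, 0.4]
finger_gap: -0.0
```

```bash
python3 - <<'E'
from rig import *; from h import *
s,M=tool();print(s["ee_pos"],s["force"],pol(s["ee_pos"]),np.degrees(np.arctan2(M[1,2],M[0,2]))%360)
for _ in range(3): c=camera("top"); print(cruc(c))
im=ortho(c,45,580,10); cv2.imwrite("pics/f.png",im)
E
```

```text
[663.55839955 -96.57217518  23.23009345] [-0.73182706 -1.0327318   0.35997415] (np.float64(132.8), np.float64(306.3)) 294.1951595215657
[(np.int32(6037), np.float64(71.9), np.float64(188.8))]
[(np.int32(6019), np.float64(71.9), np.float64(188.9))]
[(np.int32(6017), np.float64(71.9), np.float64(188.9))]
```

View pics/f.png

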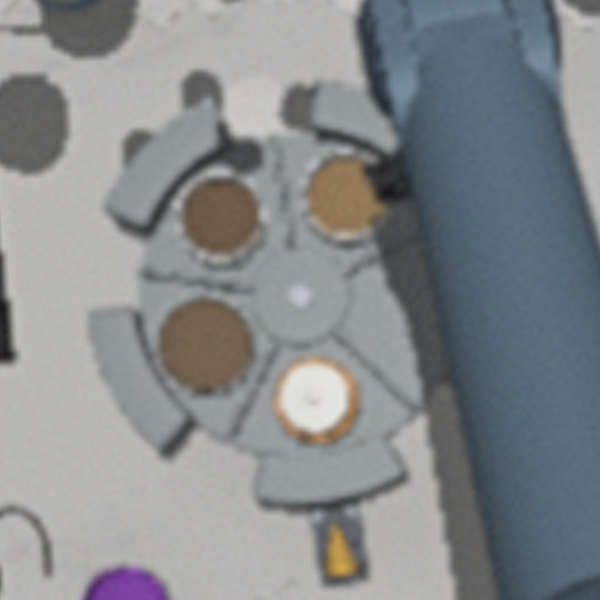

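The crucible at (315,398) lines up with the pointer: it measures 188.9° against 188.5°, and it's at rest. Now I back off inside the notch and lift straight up.

Emit:
servo_tool:
  steps:
    - [0.003, 0, 0.001, 0, 255]
    - [0.006, 0, 0.002, 0, 255]
    - [0.01, 0, 0.003, 0, 255]
    - [0.01, -0.01, 0.003, 0, 255]
    - [0.01, -0.025, 0.003, 0, 255]

```text
time_s: 8.18
ee_pos: [653.2, -104.4, 47.2]
orientation: [-0.429, 1.993, -1.99]
force: [-0.6, 0.1, 0.5]
finger_gap: -0.001
```

Emit:
servo_tool:
  steps:
    - [0, -0.025, 0, 0, 255]
    - [0, -0.055, 0, 0, 255]
    - [0, -0.09, 0, 0, 255]
    - [0, -0.12, 0, 0, 255]
    - [0, -0.14, 0, 0, 255]

```text
time_s: 8.6
ee_pos: [657.9, -103.2, 194.7]
orientation: [-0.417, 1.984, -1.988]
force: [0.7, 0.8, 0.2]
finger_gap: 0.001
```

Emit:
servo_tool:
  steps:
    - [0, 0, 0.03, 0, 255]
    - [0, 0, 0.06, 0, 255]
    - [0, 0, 0.08, 0, 255]
    - [0, 0, 0.08, 0, 255]
    - [0, 0, 0.08, 0, 255]

```text
time_s: 9.02
ee_pos: [688.5, -179.2, 189.8]
orientation: [-0.419, 1.99, -1.992]
force: [0.2, 0.0, 0.4]
finger_gap: 0.004
```

```bash
python3 - <<'E'
from rig import *; from h import *
s=sense();print(s["time_s"],s["ee_pos"],s["force"])
for _ in range(2): c=camera("top"); print(cruc(c))
d=camera("side");u,v=proj(d,[585,10,40])[0].astype(int); b=cv2.resize(d["image"][v-50:v+50,u-50:u+50],(400,400),interpolation=cv2.INTER_CUBIC)
cv2.imwrite("pics/g.png",np.hstack([cv2.resize(ortho(c,45,580,10),(400,400)),b]))
E
```

```text
9.0167 [ 688.51409322 -179.15982596  189.7763445 ] [0.21236122 0.02836741 0.39204727]
[(np.int32(6039), np.float64(71.9), np.float64(188.9))]
[(np.int32(6032), np.float64(71.9), np.float64(188.8))]
```

View pics/g.png

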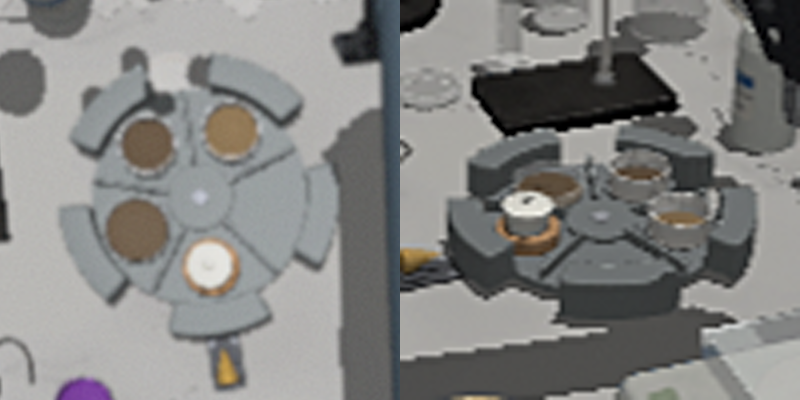

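The crucible (210,265 on the left) stands upright in front of the pointer (225,350), the other things are in place, and the hand is clear. Handing in.

```bash
python3 -c "
from rig import *
print(job_done())"
```

```text
the job is handed in; nothing more can be done
None
```

The crucible now stands in front of the brass pointer, and the job is handed in. I turned the carousel about 81° counter-clockwise, with the closed fingertips in the front-right notch. The force read on the tool stayed around 1–2 N.

**Last checks:**
- **Position:** the crucible is at 188.9° and the pointer at about 188.5°, which puts it roughly 0.5 mm off the line. It is about 72 mm from the axis.
- **At rest:** the crucible's angle held to within 0.1° in the pictures after the hand withdrew.
- **Other things:** the crucible, both tins and the dish stand upright in their places.
- **Hand:** it is clear, at about 190 mm height beside the carousel, at about 9 s on the clock.

**Disagreement:** in the side view the fingertips looked about 30 mm higher than the stated tool geometry. I did not find the cause. I went about 14 mm lower in the open notch than first planned, and the push then worked as expected.

**Not checked:** I did not measure whether the stopwatch moved. The hand never went near it.

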